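Seat the capacitors and pass the converter module under the lid-height bar

TASK

Check the converter module on the lid-height gauge. First stand the loose heat sink on the bench off the gauge plate, and press down any of the module's three big capacitors that stand proud until they are fully home; then slide the module, always flat on the plate and never lifted, under the bridge bar and right out on the other side, and leave it on the plate clear of the bar. Nothing may knock the bridge, and the spare capacitor, copper choke and screwdriver stay where they are.

Things in the scene. Friction and masses are not known exactly. Their poses are not given: they have to be found in the camera images.
- gauge: The gauge's ground steel plate, fixed on the bench: 220 mm (x) by 500 mm (y), 8 mm thick; origin at the centre of its underside, on the bench. The bridge crosses it at y = 0, along x; modules are slid along the plate's y.
- bridge: The fixed bridge on the plate; same origin and axes as the plate. A bar 16 mm wide (y) and 190 mm long (x) at y = 0, its underside 58 mm and its top 70 mm above the plate's top, on two posts 20 mm (x) by 30 mm (y) with inner faces at x = +-75 mm (150 mm apart). Screw heads over the posts rise to 75 mm above the plate's top. No guides on the plate.
- module: Open converter module, about 0.57 kg, slides under 2 to 5 N; loose on the plate on either y side of the bridge, within 0.35 rad of square. Aluminium sheet tray 90 mm wide (x) by 150 mm long (y); origin at the centre of its underside. End walls (y = +-75 mm) 30 mm high, side walls 26 mm, all 2 mm thick. Board top at 10 mm. Three capacitors and a transformer (40 mm high) fill the middle, |y| < 37 mm, |x| < 37 mm.
- pocket_1 (a point): Point over the board in the gap between the parts in the middle and the +y end wall, at x = 0, y = 55, z = 20 mm in the module; its axes are the module's. The gap runs from y = 37 to y = 73 mm (inner face of the end wall) and is free above 17 mm height between x = -25 and 25 mm; copper chokes 26 mm high stand in its corners.
- pocket_2 (a point): The same at the -y end of the module, at y = -55 mm.
- cap_a (a joint): How far capacitor A stands proud of its seat in m: 0 = fully home on the board (hard stop), up to 0.006. It slides straight down under about 8 N and stays where it is left. With all three home the module is 55 mm high.
- cap_b (a joint): The same for capacitor B.
- cap_c (a joint): The same for capacitor C.
- cap_a_top (a point): Centre of the flat top of capacitor A, a dark blue upright can 35 mm in diameter and 45 mm high, in the module at x = -19, y = -19 mm; top 55 mm above the module's underside when home.
- cap_b_top (a point): The same for capacitor B, in the module at x = 19, y = -19 mm.
- cap_c_top (a point): The same for capacitor C, in the module at x = -19, y = 19 mm.
- heatsink_mid (a point): Centre, half-way up, of a loose finned aluminium heat sink, 0.16 kg, 70 mm long (its x), 40 mm wide (its y), 32 mm high, fins up, lying on the plate on the other side of the bridge from the module; z up.
- spare_cap: Bystander: spare capacitor, 35 mm in diameter, 45 mm high, standing on the bench beside the plate; origin at the centre of its underside.
- choke: Bystander: copper ring choke lying flat on the bench beside the plate, 38 mm in diameter, 16 mm high; origin at the centre of its underside.
- driver: Bystander: screwdriver, 160 mm long, 26 mm high, lying on the bench beside the plate; its x runs from handle to tip.
Things that resemble listed ones, but are neither listed nor needed, are in the scene too. There is more than one size of the module; the job needs the larger.

How it is judged:
By the outcome, as a careful person would: the job done as asked, in the order asked, and still so for the second after the job is handed in, with the robot touching nothing.
It also fails if it takes over 72 s, if anything falls off the work surface, if the arm or the gripper's body presses on something with over 40 N, if the wrist force passes 120 N, or if a joint passes its speed limit or range.

ROBOT

A 6-joint arm with a two-finger parallel gripper is mounted at the origin on the work surface. World frame = base frame: x ahead of the robot, y to its left, z up, the work surface at z = 0. Lengths are in mm, angles in rad, forces in N, time in s.
With the tool pointing down it reaches from about 350 to 875 mm from the base axis. Payload 4.2 kg.
Tool frame: the origin (TCP) lies on the centre line of the jaws, within the pads' length; the fingertips stand 14 mm ahead of it and the grasp point (between the pads) lies 5 mm behind it (tcp_to_tips is the distance from the TCP to the fingertips, in mm); z points along the fingers, y is the direction in which the jaws open and shut (so a half turn about z gives the same grasp; the last joint's range is limited). The gripper opens to 85 mm and grips with 20 to 120 N. Pads are 22 mm wide; open, the fingers measure 114 mm over their backs; the gripper's body (76 mm by 85 mm) begins 54 mm behind the grasp point. The pads swing forward as they close: fully open they stand 13 mm farther back than shut.
Start: joints at [1.474, 0.385, 0.008, 0, -1.194, -0.259], TCP at [217.68, 585.845, 245.312] pointing down, gripper open.
Joint ranges: [-3.14, 3.14], [-1.21, 2.06], [-1.07, 1.41], [-3.16, 2.05], [-2.99, -0.16], [-3.1, 3.1]. Speed limits (rad/s): [2.79, 2.79, 3.14, 3.14, 3.14, 3.14].

INTERFACE

Orientations are given as a unit quaternion [x, y, z, w].
In Python, from bench import read_state, get_image, job_done, tcp_to_tips gives the robot as it stands. The module is installed in compiled form; this text tells all that it offers.
- The arm moves only by the tool play_rows, never from a script. Its argument "targets" is a list of rows, each an object of numbers: "gripper": the gripper's target within -1 to 1 (shut at 1, half-way at 0, fully open at -1); "tx", "ty", "tz": the shift along the tool's x, y, z scaled (see below); "spin": the turn about the tool's z scaled (see below). A call has 1 to 12 rows; each row is the pose to reach, as a shift and turn from the pose commanded when the call began, along the tool's axes at that moment; what a row does not reach only later rows make up. The controller multiplies each number of a shift by 0.25 m and each number of a turn by pi/4 rad. A row lasts 1/8 s, in which the tool goes at most 62.5 mm and 10.7 degrees, less where a joint would pass 70% of its speed; a pose out of reach is approached as far as the arm can. A call with a number of a shift or a turn outside -1 to 1 is refused whole. A call with a gripper value outside its range is refused whole. The fingers move at their own pace and stop on an object; the grip force is fixed at half the most. Time passes only in rows, so rows that repeat a pose let the fingers close. It gives the time, the measured TCP pose, the force and the opening at its end, in the units of the state.
- read_state(): the state, without advancing time (a new reading comes with each control period).
- get_image(name): name is "scene" or "top" or "wrist"; returns a dict with "frame" (384x512x3 uint8, red, green, blue), "depth" (384x512 float32, mm along the optical axis (not along the pixel's ray), 0 where there is no reading), "mtx" (3x3 intrinsics, pixels), "k1" (the pictures are not rectified: a ray, as slopes to the right and down, at radius r is drawn at 1 + k1 r^2 times it, then the intrinsics apply), "world_to_cam" (4x4, takes a point from world to camera coordinates). Camera axes: x right, y up, looking along -z (the intrinsics and any distortion apply to the point x, -y, -z); pixel columns grow to the right and rows downward; lengths in mm; the calibration is good to about 2 mm. A picture is of the moment at which its call begins.
- job_done(): hands the job in, once; it reports no verdict.
The state is a dict: "clock": time; "joints": joint angles; "joint_vel": joint speeds; "joint_efforts": joint torques, N m; "position": TCP position; "ee_rot": TCP orientation; "contact_force": force on the tool from outside, world axes, zero at the start; "wrist_torque": the same for the moment, N m; "gripper_width": finger opening in mm.
Only numpy, scipy, OpenCV 4.12 (cv2) and the standard library are available. Lean on these libraries where they do the work, as an engineer would, in place of code of your own. Each camera call takes 0.05 s, during which the arm holds its last target.

## Working session

There is one attempt and no reset: what is moved stays moved. The work goes in short steps, Python scripts to look and compute and a tool call to move; the robot and the scene stay as the last step left them, time stands still between calls to the robot, and variables do not carry over. Pictures are saved under pics/ and viewed, and the job is handed in when it is done.

Besides the shell and the picture viewer there is one more tool, called after "Emit:" as name(argument=value, ...), one argument or row to a line, values as JSON. play_rows: Moves the arm, as the interface text tells. Its arguments: {"type":"object","properties":{"targets":{"type":"array","items":{"type":"object","properties":{"gripper":{"type":"number"},"tx":{"type":"number","minimum":-1,"maximum":1},"ty":{"type":"number","minimum":-1,"maximum":1},"tz":{"type":"number","minimum":-1,"maximum":1},"spin":{"type":"number","minimum":-1,"maximum":1}}}}},"required":["targets"]}

```bash
mkdir -p pics
cat > h.py <<'E'
import numpy as np, cv2
from bench import read_state, get_image, job_done, tcp_to_tips
def grab(n,tag):
    d=get_image(n); cv2.imwrite(f'pics/{tag}.png',cv2.cvtColor(d['frame'],cv2.COLOR_RGB2BGR)); np.savez(f'pics/{tag}.npz',**{k:np.array(v) for k,v in d.items()}); return d
def load(tag): return dict(np.load(f'pics/{tag}.npz'))
def rays(d,uv):
    K=np.array(d['mtx'],float);k1=float(d['k1'])
    uv=np.atleast_2d(uv).astype(float)
    p=np.c_[(uv[:,0]-K[0,2])/K[0,0],(uv[:,1]-K[1,2])/K[1,1]]
    q=p.copy()
    for _ in range(20):
        q=p/(1+k1*(q**2).sum(1,keepdims=True))
    T=np.array(d['world_to_cam'],float);R=T[:3,:3];t=T[:3,3]
    dc=np.c_[q[:,0],-q[:,1],-np.ones(len(q))]
    return -R.T@t, dc@R   # origin, dirs with unit depth
def onplane(d,uv,z):
    o,r=rays(d,uv); return o+r*((z-o[2])/r[:,2])[:,None]
def bydepth(d,uv):
    o,r=rays(d,uv); uv=np.atleast_2d(uv).astype(int)
    return o+r*d['depth'][uv[:,1],uv[:,0]][:,None]
def cloud(d):
    h,w=d['depth'].shape
    v,u=np.mgrid[0:h,0:w]; o,r=rays(d,np.c_[u.ravel(),v.ravel()])
    P=o+r*d['depth'].reshape(-1,1); P[d['depth'].ravel()==0]=np.nan
    return P.reshape(h,w,3)
def proj(d,P):
    T=np.array(d['world_to_cam'],float);P=np.atleast_2d(P);c=P@T[:3,:3].T+T[:3,3]
    q=np.c_[c[:,0],-c[:,1]]/-c[:,2:3]; q=q*(1+float(d['k1'])*(q**2).sum(1,keepdims=True))
    K=np.array(d['mtx']);return q@K[:2,:2].T+K[:2,2]
E
python3 - <<'E'
from h import *
for n in ['scene','top','wrist']:
    d=grab(n,n+'0'); o,_=rays(d,[[256,192]]); print(n,o,d['mtx'][0][0],d['k1'])
print(read_state())
print(tcp_to_tips() if callable(tcp_to_tips) else tcp_to_tips)
E
```

```text
scene [1090.07079868  412.5335182   569.78387907] 397.69375584527796 -0.07650120428491237
top [ 516.08546324   52.10573732 1026.51327069] 472.72802036923383 -0.03674985064494411
wrist [279.69481784 562.87095554 372.64732986] 336.18357156709976 0.004930257869202969
{'clock': 0.15, 'joints': array([ 1.47359954e+00,  3.85359979e-01,  6.94996587e-03, -3.69708277e-04,
       -1.19402661e+00, -2.58602800e-01]), 'joint_vel': array([ 0.0004234 , -0.00116012,  0.00332654,  0.00114353, -0.00161701,
       -0.00068531]), 'joint_efforts': array([ 3.90495297e-04, -3.92677438e+01,  1.88581163e+01,  4.18858677e+00,
       -3.44187640e-03, -3.07892911e-08]), 'position': array([217.54506678, 585.46557436, 244.48628736]), 'ee_rot': array([ 9.84205113e-01, -1.77029921e-01, -1.05156490e-04,  8.31329932e-04]), 'contact_force': array([ 0.08288053, -0.57381318,  0.00691129]), 'wrist_torque': array([-0.01388472,  0.00167779, -0.0126691 ]), 'gripper_width': 85.30991645777824}
14.0
```

View pics/top0.png

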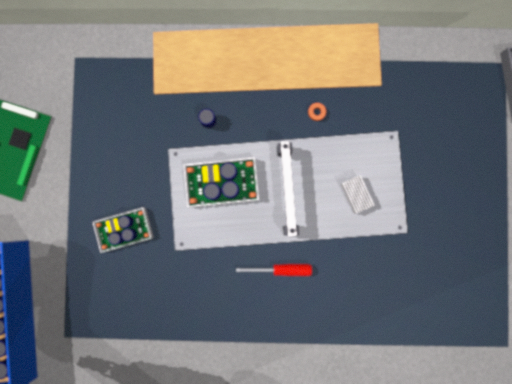

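View pics/scene0.png

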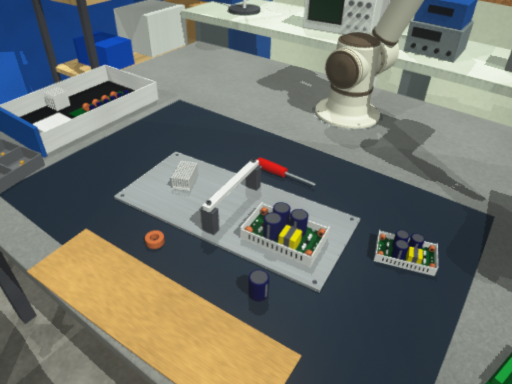

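View pics/wrist0.png

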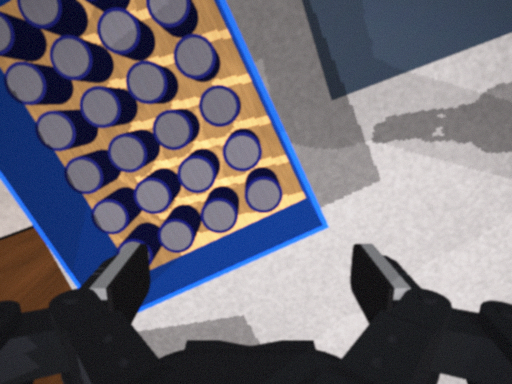

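The top view shows the plate (170–405, 132–248), the larger module left of the bridge at (221,183), the heat sink right of it at (358,195), the spare cap at (207,117), the choke at (317,112) and the driver at (275,270). The smaller module at (122,230) is the decoy.

Run:
```python
from h import *
np.set_printoptions(suppress=True,precision=1)
d=load('top0');s=load('scene0')
P=cloud(d)
img=d['frame'].astype(int)
print('plate corners',onplane(d,[[169,150],[398,132],[406,232],[176,250]],8))
for n,uv,z in [('cap',(207,117),45),('choke',(317,112),16),('drv tip',(237,270),13),('drv end',(312,270),13),('hs',(357,192),40),('bar1',(284,142),78),('bar2',(292,234),78)]:
    print(n,onplane(d,[uv],z),P[uv[1],uv[0]])
# plate heights map
def ext(m,name):
    q=P[m]; q=q[~np.isnan(q[:,0])]
    (c,sz,a)=cv2.minAreaRect(q[:,:2].astype(np.float32)); print(name,len(q),c,sz,a,np.percentile(q[:,2],[5,50,95]))
v,u=np.mgrid[0:384,0:512]
reg=lambda a,b,c,e:(u>a)&(u<b)&(v>c)&(v<e)
ext(reg(160,415,125,255)&(P[...,2]>3)&(P[...,2]<14),'plate')
ext(reg(335,380,165,222)&(P[...,2]>18),'hs')
ext(reg(178,265,150,212)&(P[...,2]>20),'mod')
ext(reg(270,305,132,245)&(P[...,2]>60),'bridge')
ext(reg(195,220,105,130)&(P[...,2]>15),'spare')
ext(reg(305,330,100,125)&(P[...,2]>6),'choke')
# caps
for uv in [(228,171),(230,189),(212,191)]:
    print(uv,P[uv[1]-2:uv[1]+3,uv[0]-2:uv[0]+3].reshape(-1,3).mean(0), P[uv[1]-3:uv[1]+4,uv[0]-3:uv[0]+4,2].std())
c=cv2.imread('pics/top0.png')[120:260,160:320]; cv2.imwrite('pics/topc.png',cv2.resize(c,None,fx=5,fy=4.2,interpolation=cv2.INTER_CUBIC)[:600,:800])
c=cv2.imread('pics/scene0.png')[190:300,220:350]; cv2.imwrite('pics/scenec.png',cv2.resize(c,(780,600),interpolation=cv2.INTER_CUBIC))
```

```text
plate corners [[ 662.1  258.     8. ]
 [ 708.9 -238.9    8. ]
 [ 492.9 -256.2    8. ]
 [ 445.6  237.     8. ]]
cap [[727.8 172.1  45. ]] [728.7 172.6  41.1]
choke [[748.2 -62.   16. ]] [752.1 -63.9  -0.9]
drv tip [[406.  104.4  13. ]] [406.6 104.1  18.4]
drv end [[409.1 -55.2  13. ]] [407.9 -56.4   2. ]
hs [[ 575.2 -144.2   40. ]] [ 575.5 -145.4   34.3]
bar1 [[671.7  11.   78. ]] [671.8  11.   77.4]
bar2 [[486.7  -7.6  78. ]] [486.7  -7.6  78.2]
plate 19846 (580.760009765625, -0.88372802734375) (279.4680480957031, 552.5540771484375) 1.0424494743347168 [ 4.1  8.1 11.3]
hs 703 (571.1563110351562, -145.75830078125) (69.95906829833984, 41.744476318359375) 26.16262435913086 [25.1 37.3 42.5]
mod 1837 (592.3509521484375, 142.28533935546875) (90.644287109375, 150.41102600097656) 6.693418025970459 [20.5 46.5 68.6]
bridge 901 (578.5390014648438, 1.9956436157226562) (189.40948486328125, 29.73329734802246) 5.424815654754639 [65.6 77.9 82.2]
spare 237 (728.7279663085938, 173.68008422851562) (32.81643295288086, 31.183996200561523) 1.199986457824707 [24.  44.4 47.9]
choke 204 (749.8084106445312, -61.055870056152344) (36.64406967163086, 36.872314453125) 46.583953857421875 [10.9 15.7 18.8]
(228, 171) [612.1 123.8  68. ] 1.6534098862458948
(230, 189) [nan nan nan] nan
(212, 191) [570.9 155.9  64.6] 1.7730262390250568
```

View pics/topc.png

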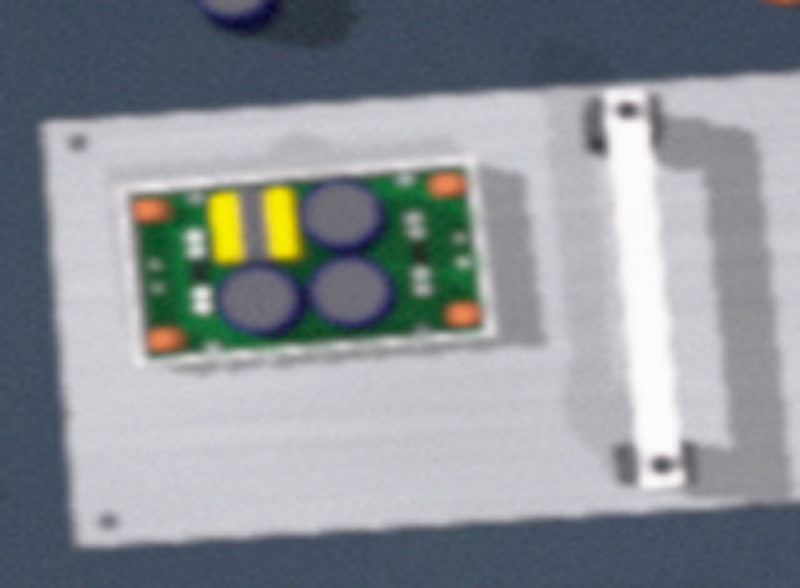

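View pics/scenec.png

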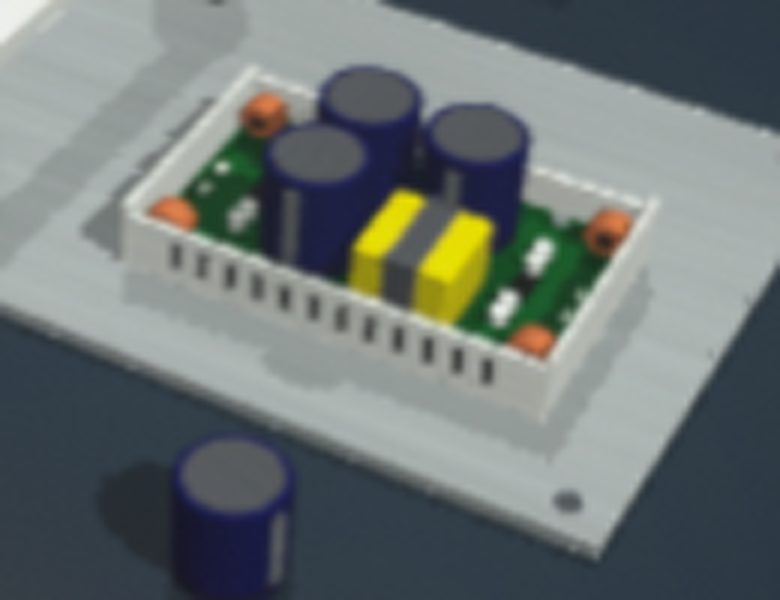

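Measured in world (mm): plate centre about (578, 1) with yaw 5.4°. Module centre about (592, 142) with yaw 6.7°, measuring 90.6×150.4, which matches the larger module. Heat sink about (571, −146), long axis at 26°, 70×42. Capacitor B reads proud (68 against 63). Next I go above the heat sink.

```bash
cat > plan.py <<'E'
import sys,json,numpy as np
# cmd.json: x,y,z,yaw(deg of tool x in world)
def ld():
    return json.load(open('cmd.json'))
def plan(x,y,z,yaw):
    c=ld(); a=np.radians(c[3]); d=np.array([x,y,z])-c[:3]
    tx=d[0]*np.cos(a)+d[1]*np.sin(a); ty=d[0]*np.sin(a)-d[1]*np.cos(a); tz=-d[2]
    sp=-((yaw-c[3]+180)%360-180)
    return np.round([tx/250,ty/250,tz/250,sp/45],3)
def done(tx,ty,tz,sp):
    c=ld(); a=np.radians(c[3]); tx*=250;ty*=250
    c=[c[0]+tx*np.cos(a)+ty*np.sin(a), c[1]+tx*np.sin(a)-ty*np.cos(a), c[2]-250*tz, c[3]-45*sp]
    json.dump(c,open('cmd.json','w')); return np.round(c,2)
if __name__=='__main__':
    v=[float(q) for q in sys.argv[2:]]
    print(plan(*v) if sys.argv[1]=='p' else done(*v))
E
python3 - <<'E'
import json,numpy as np
json.dump([217.68,585.845,245.312,float(np.degrees(2*np.arctan2(-.17703,.984205)))],open('cmd.json','w'))
E
cat cmd.json; python3 plan.py p 335 342 245 -65; python3 plan.py p 571 -146 245 -154
python3 - <<'E'
from h import *
d=load('top0');P=cloud(d);v,u=np.mgrid[0:384,0:512]
m=(u>335)&(u<380)&(v>165)&(v<222)&(P[...,2]>31)
q=P[m];print(cv2.minAreaRect(q[:,:2].astype(np.float32)),q.mean(0))
E
```

```text
[217.68, 585.845, 245.312, -20.39363576903135][0.78  0.751 0.001 0.991]
[2.345e+00 2.251e+00 1.000e-03 2.969e+00]
((571.2446899414062, -145.93820190429688), (69.95906829833984, 41.343631744384766), 26.16262435913086) [ 571.41439845 -145.6825562    38.2586952 ]
```

Emit:
play_rows(
  targets=[
    {"gripper": -1, "tx": 0.78, "ty": 0.75, "tz": 0, "spin": 1},
    {"gripper": -1, "tx": 0.78, "ty": 0.75, "tz": 0, "spin": 1},
    {"gripper": -1, "tx": 0.78, "ty": 0.75, "tz": 0, "spin": 1},
    {"gripper": -1, "tx": 0.78, "ty": 0.75, "tz": 0, "spin": 1},
    {"gripper": -1, "tx": 0.78, "ty": 0.75, "tz": 0, "spin": 1},
    {"gripper": -1, "tx": 0.78, "ty": 0.75, "tz": 0, "spin": 1},
  ],
)

```text
clock: 0.9
position: [335.6, 341.3, 245.5]
ee_rot: [0.841, -0.541, -0.0, -0.0]
contact_force: [-0.2, 0.1, 0.5]
gripper_width: 85.1
```

```bash
python3 plan.py d 0.78 0.75 0 1; python3 plan.py p 453 98 245 -110
```

```text
[335.12 342.15 245.31 -65.39]
[ 1.084e+00 -2.200e-02  1.000e-03  9.910e-01]
```

Emit:
play_rows(
  targets=[
    {"gripper": -1, "tx": 1, "ty": 0, "tz": 0, "spin": 1},
    {"gripper": -1, "tx": 1, "ty": 0, "tz": 0, "spin": 1},
    {"gripper": -1, "tx": 1, "ty": 0, "tz": 0, "spin": 1},
    {"gripper": -1, "tx": 1, "ty": 0, "tz": 0, "spin": 1},
    {"gripper": -1, "tx": 1, "ty": 0, "tz": 0, "spin": 1},
    {"gripper": -1, "tx": 1, "ty": 0, "tz": 0, "spin": 1},
  ],
)

```text
clock: 1.65
position: [439.6, 115.8, 245.1]
ee_rot: [-0.571, 0.821, 0.0, -0.0]
contact_force: [0.5, 0.6, -0.0]
gripper_width: 85.4
```

```bash
python3 plan.py d 1 0 0 1; python3 plan.py p 571 -146 200 -154
```

```text
[ 439.22  114.85  245.31 -110.39]
[ 0.794 -0.858  0.181  0.969]
```

Emit:
play_rows(
  targets=[
    {"gripper": -1, "tx": 0.79, "ty": -0.86, "tz": 0.18, "spin": 0.97},
    {"gripper": -1, "tx": 0.79, "ty": -0.86, "tz": 0.18, "spin": 0.97},
    {"gripper": -1, "tx": 0.79, "ty": -0.86, "tz": 0.18, "spin": 0.97},
    {"gripper": -1, "tx": 0.79, "ty": -0.86, "tz": 0.18, "spin": 0.97},
    {"gripper": -1, "tx": 0.79, "ty": -0.86, "tz": 0.18, "spin": 0.97},
    {"gripper": -1, "tx": 0.79, "ty": -0.86, "tz": 0.18, "spin": 0.97},
    {"gripper": -1, "tx": 0.79, "ty": -0.86, "tz": 0.18, "spin": 0.97},
  ],
)

```text
clock: 2.52
position: [572.4, -143.2, 199.9]
ee_rot: [-0.226, 0.974, 0.0, -0.0]
contact_force: [-0.2, -0.6, -0.1]
gripper_width: 85.2
```

```bash
python3 plan.py d .79 -.86 .18 .97
python3 - <<'E'
from h import *
d=grab('wrist','wrist1');s=read_state();print(s['position'],s['joints'])
P=cloud(d);print(np.nanmin(P[...,2]))
E
```

```text
[ 571.92 -145.19  200.31 -154.04]
[ 572.29765702 -143.04175947  200.37029685] [ 2.93048328e-02  3.60548002e-01 -1.47190115e-01 -2.05582580e-04
 -1.06306229e+00 -1.14326248e+00]
-3.0031407164229904
```

View pics/wrist1.png

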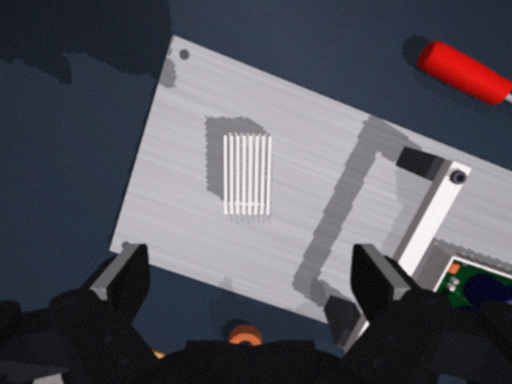

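The wrist view shows the heat sink at columns 224–271 and rows 133–214, fins vertical in the picture. Its outline there should refine the position.

```bash
python3 - <<'E'
from h import *
np.set_printoptions(suppress=True,precision=1)
d=load('wrist1');P=cloud(d)
print(onplane(d,[[224,134],[270,134],[271,214],[225,214]],40), onplane(d,[[247.5,174]],40))
v,u=np.mgrid[0:384,0:512]
m=(u>200)&(u<290)&(v>110)&(v<235)&(P[...,2]>28)&(P[...,2]<50)
q=P[m];print(cv2.minAreaRect(q[:,:2].astype(np.float32)),q.mean(0))
# bridge bar end & screw
print(onplane(d,[[458,177]],83),P[200,445])
E
python3 plan.py p 571.5 -146 100 -154
```

```text
[[ 547.  -179.9   40. ]
 [ 529.7 -144.9   40. ]
 [ 593.  -111.4   40. ]
 [ 611.4 -148.7   40. ]] [[ 569.2 -146.7   40. ]]
((571.0226440429688, -146.8466033935547), (70.01597595214844, 39.83938980102539), 25.337160110473633) [ 570.4 -147.4   39.1]
[[493.5  -8.8  83. ]] [512.6  -3.3  77.3]
[ 0.003 -0.002  0.401 -0.001]
```

Emit:
play_rows(
  targets=[
    {"gripper": -1, "tx": 0.006, "ty": -0.003, "tz": 0.2, "spin": 0.01},
    {"gripper": -1, "tx": 0.006, "ty": -0.003, "tz": 0.4, "spin": 0.01},
    {"gripper": -1, "tx": 0.006, "ty": -0.003, "tz": 0.56, "spin": 0.01},
    {"gripper": -1, "tx": 0.006, "ty": -0.003, "tz": 0.64, "spin": 0.01},
    {"gripper": -1, "tx": 0.006, "ty": -0.003, "tz": 0.68, "spin": 0.01},
    {"gripper": -1, "tx": 0.006, "ty": -0.003, "tz": 0.69, "spin": 0.01},
    {"gripper": 1, "tx": 0.006, "ty": -0.003, "tz": 0.69, "spin": 0.01},
    {"gripper": 1, "tx": 0.006, "ty": -0.003, "tz": 0.69, "spin": 0.01},
    {"gripper": 1, "tx": 0.006, "ty": -0.003, "tz": 0.69, "spin": 0.01},
    {"gripper": 1, "tx": 0.006, "ty": -0.003, "tz": 0.69, "spin": 0.01},
    {"gripper": 1, "tx": 0.006, "ty": -0.003, "tz": 0.69, "spin": 0.01},
    {"gripper": 1, "tx": 0.006, "ty": -0.003, "tz": 0.69, "spin": 0.01},
  ],
)

```text
clock: 4.08
position: [571.8, -146.6, 28.9]
ee_rot: [-0.221, 0.975, -0.0, 0.001]
contact_force: [-0.3, 0.5, 6.2]
gripper_width: 39.0
```

```bash
python3 plan.py d .006 -.003 .69 .01; python3 plan.py p 570 -325 80 -154; python3 plan.py p 570 -325 23 -154
```

```text
[ 570.9  -146.52   27.81 -154.49]
[ 0.311 -0.643 -0.209 -0.011]
[ 0.311 -0.643  0.019 -0.011]
```

Emit:
play_rows(
  targets=[
    {"gripper": 1, "tx": 0, "ty": 0, "tz": -0.1, "spin": 0},
    {"gripper": 1, "tx": 0, "ty": 0, "tz": -0.2, "spin": 0},
    {"gripper": 1, "tx": 0.1, "ty": -0.2, "tz": -0.2, "spin": 0},
    {"gripper": 1, "tx": 0.2, "ty": -0.4, "tz": -0.2, "spin": 0},
    {"gripper": 1, "tx": 0.28, "ty": -0.58, "tz": -0.2, "spin": 0},
    {"gripper": 1, "tx": 0.31, "ty": -0.64, "tz": -0.2, "spin": 0},
    {"gripper": 1, "tx": 0.31, "ty": -0.64, "tz": -0.1, "spin": 0},
    {"gripper": 1, "tx": 0.31, "ty": -0.64, "tz": -0.03, "spin": 0},
    {"gripper": 1, "tx": 0.31, "ty": -0.64, "tz": 0.01, "spin": 0},
    {"gripper": 1, "tx": 0.31, "ty": -0.64, "tz": 0.024, "spin": 0},
    {"gripper": 1, "tx": 0.31, "ty": -0.64, "tz": 0.028, "spin": 0},
    {"gripper": 1, "tx": 0.31, "ty": -0.64, "tz": 0.028, "spin": 0},
  ],
)

```text
clock: 5.58
position: [570.5, -324.2, 21.5]
ee_rot: [-0.221, 0.975, -0.0, 0.001]
contact_force: [0.8, 0.7, -1.1]
gripper_width: 38.8
```

```bash
python3 plan.py d .31 -.64 .028 0; python3 -c "
from h import *
grab('scene','scene1');s=read_state();print(s['position'],s['contact_force'])"
```

```text
[ 569.85 -324.3    20.81 -154.49]
[ 570.4333717  -324.275463     21.46935659] [-0.18393121 -0.36721069 -1.45935291]
```

View pics/scene1.png

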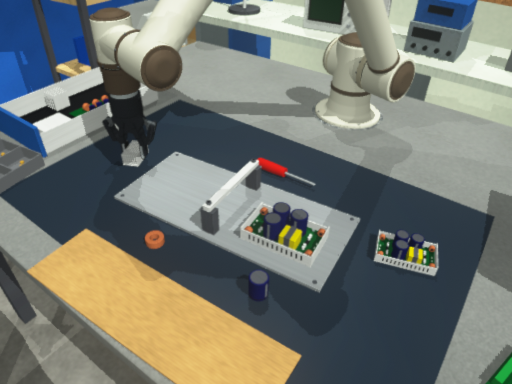

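The heat sink hangs just above the bench at (130,150), well off the plate. I'll lower the last millimetre, release and rise.

Emit:
play_rows(
  targets=[
    {"gripper": 1, "tx": 0, "ty": 0, "tz": 0.004, "spin": 0},
    {"gripper": 1, "tx": 0, "ty": 0, "tz": 0.006, "spin": 0},
    {"gripper": -0.6, "tx": 0, "ty": 0, "tz": 0.006, "spin": 0},
    {"gripper": -1, "tx": 0, "ty": 0, "tz": 0.006, "spin": 0},
    {"gripper": -1, "tx": 0, "ty": 0, "tz": 0.006, "spin": 0},
    {"gripper": -1, "tx": 0, "ty": 0, "tz": 0.006, "spin": 0},
    {"gripper": -1, "tx": 0, "ty": 0, "tz": -0.1, "spin": 0},
    {"gripper": -1, "tx": 0, "ty": 0, "tz": -0.3, "spin": 0},
    {"gripper": -1, "tx": 0, "ty": 0, "tz": -0.5, "spin": 0},
    {"gripper": 1, "tx": 0, "ty": 0, "tz": -0.6, "spin": 0},
    {"gripper": 1, "tx": 0, "ty": 0, "tz": -0.6, "spin": 0},
  ],
)

```text
clock: 7.0
position: [571.2, -324.7, 173.6]
ee_rot: [-0.221, 0.975, -0.002, 0.002]
contact_force: [0.0, -0.9, -0.7]
gripper_width: 51.5
```

```bash
python3 plan.py d 0 0 -.6 0; python3 -c "
from h import *
grab('wrist','wrist2');s=read_state();print(s['position'],s['joints'])"; python3 plan.py p 560 -90 170 -174.6
```

```text
[ 569.85 -324.3   170.81 -154.49]
[ 570.08058534 -324.17001267  171.37352787] [-2.71072975e-01  4.90885752e-01 -1.29932817e-02 -4.63926490e-04
 -1.06541629e+00 -8.54434124e-01]
[-0.368  0.863  0.003  0.447]
```

View pics/wrist2.png

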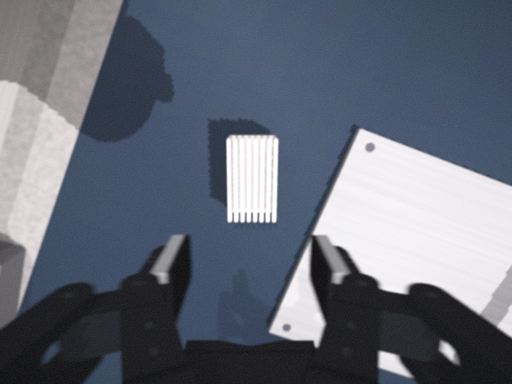

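The heat sink stands upright on the bench at (252,178), clear of the plate edge. Next I go above the module.

Emit:
play_rows(
  targets=[
    {"gripper": 1, "tx": -0.37, "ty": 0.86, "tz": 0, "spin": 0.42},
    {"gripper": 1, "tx": -0.37, "ty": 0.86, "tz": 0, "spin": 0.42},
    {"gripper": 1, "tx": -0.37, "ty": 0.86, "tz": 0, "spin": 0.42},
    {"gripper": 1, "tx": -0.37, "ty": 0.86, "tz": 0, "spin": 0.42},
    {"gripper": 1, "tx": -0.37, "ty": 0.86, "tz": 0, "spin": 0.42},
  ],
)

```text
clock: 7.68
position: [559.8, -87.4, 169.2]
ee_rot: [-0.06, 0.998, 0.0, -0.002]
contact_force: [1.3, -0.4, 0.2]
gripper_width: 0.1
```

```bash
python3 plan.py d -.37 .86 0 .42;  python3 plan.py p 592 142 170 -173.3
```

```text
[ 560.75  -90.42  170.81 -173.39]
[-0.231  0.909  0.003 -0.002]
```

Emit:
play_rows(
  targets=[
    {"gripper": 1, "tx": -0.23, "ty": 0.91, "tz": 0, "spin": 0},
    {"gripper": 1, "tx": -0.23, "ty": 0.91, "tz": 0, "spin": 0},
    {"gripper": 1, "tx": -0.23, "ty": 0.91, "tz": 0, "spin": 0},
    {"gripper": 1, "tx": -0.23, "ty": 0.91, "tz": 0, "spin": 0},
    {"gripper": 1, "tx": -0.23, "ty": 0.91, "tz": 0, "spin": 0},
    {"gripper": 1, "tx": -0.23, "ty": 0.91, "tz": 0, "spin": 0},
  ],
)

```text
clock: 8.43
position: [591.3, 141.1, 169.4]
ee_rot: [-0.057, 0.998, -0.001, -0.001]
contact_force: [-0.4, -0.4, 0.6]
gripper_width: -0.0
```

```bash
python3 plan.py d -.23 .91 0 0
python3 - <<'E'
from h import *
np.set_printoptions(suppress=True,precision=1)
d=grab('wrist','wrist3');P=cloud(d)
m=(P[...,2]>25)&(P[...,2]<75)
print(read_state()['position'])
z=np.nan_to_num(P[...,2]); 
mm=(np.clip(z,0,80)*3).astype(np.uint8); cv2.imwrite('pics/w3d.png',mm)
E
```

```text
[ 591.7   142.18  170.81 -173.39]
[591.4 140.7 169.8]
```

View pics/wrist3.png

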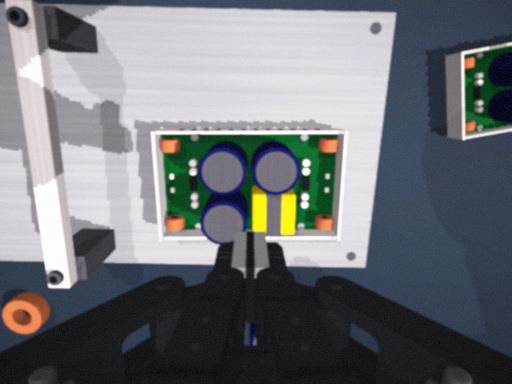

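View pics/w3d.png

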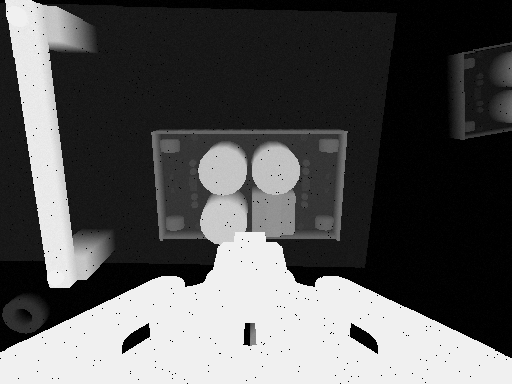

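The wrist view shows can A at (222,168), C at (275,168), B at (222,218), the transformer at (272,212) and the tray at columns 153–347, rows 130–240. I'll measure the heights from depth.

```bash
cat > mod.py <<'E'
from h import *
np.set_printoptions(suppress=True,precision=1)
def bridge(P):
    m=(P[...,2]>72)&(P[...,2]<81)
    return m
if __name__=='__main__':
    d=load('wrist3');P=cloud(d)
    for n,(u,v) in dict(A=(222,166),C=(276,166),B=(222,214),xf=(272,208),plate=(300,80),plate2=(120,160),wallL=(159,190),wallR=(340,190)).items():
        q=P[v-6:v+7,u-6:u+7].reshape(-1,3)
        print(n,np.nanmedian(q,0),np.nanstd(q[:,2]))
    v,u=np.mgrid[0:384,0:512]
    for n,(a,b,c,e) in dict(A=(195,250,138,196),C=(250,302,138,196)).items():
        m=((u>a)&(u<b)&(v>c)&(v<e)&(P[...,2]>58)).astype(np.uint8)
        q=P[m>0]; c_,r=cv2.minEnclosingCircle(q[:,:2].astype(np.float32)); print(n,c_,r,np.nanmedian(q[:,2]))
    m=(u>145)&(u<355)&(v>125)&(v<250)&(P[...,2]>30)&(P[...,2]<42)
    q=P[m];print(cv2.minAreaRect(q[:,:2].astype(np.float32)))
    print('corners',onplane(d,[[152,131],[348,130]],38),onplane(d,[[158,241],[342,241]],36))
E
python3 mod.py
```

```text
A [571.2 119.4  65.6] 0.5963419707967001
C [567.  157.1  64.6] 0.6683246802086561
B [606.  122.9  67.6] 0.602021046815652
xf [603.1 160.1  48.8] 0.6412757468753175
plate [503.9 172.6   7.7] 0.6594770449971994
plate2 [587.7  27.1   7.8] 0.7186920554385435
wallL [605.6  68.4  26.2] 10.999741981043654
wallR [588.2 214.1  25.5] 11.774897381324806
A (575.5215454101562, 119.85480499267578) 17.524677276611328 65.50768381416573
C (570.879150390625, 157.41981506347656) 17.430471420288086 64.4285443113609
((592.2642822265625, 140.78067016601562), (90.35122680664062, 150.49583435058594), 6.756533145904541)
corners [[555.9  62.1  38. ]
 [537.8 210.4  38. ]] [[646.9  70.2  36. ]
 [628.9 223.6  36. ]]
```

Relative to a home top of 63: A is about +2.5 mm, B about +4.5 and C about +1.5, so I'll press all three. B goes first.

```bash
python3 plan.py p 613.4 124.7 90 -173.4
```

```text
[-0.078 -0.079  0.323  0.   ]
```

Emit:
play_rows(
  targets=[
    {"gripper": 1, "tx": -0.078, "ty": -0.079, "tz": 0.1, "spin": 0},
    {"gripper": 1, "tx": -0.078, "ty": -0.079, "tz": 0.25, "spin": 0},
    {"gripper": 1, "tx": -0.078, "ty": -0.079, "tz": 0.32, "spin": 0},
    {"gripper": 1, "tx": -0.078, "ty": -0.079, "tz": 0.35, "spin": 0},
    {"gripper": 1, "tx": -0.078, "ty": -0.079, "tz": 0.36, "spin": 0},
    {"gripper": 1, "tx": -0.078, "ty": -0.079, "tz": 0.365, "spin": 0},
    {"gripper": 1, "tx": -0.078, "ty": -0.079, "tz": 0.37, "spin": 0},
    {"gripper": 1, "tx": -0.078, "ty": -0.079, "tz": 0.374, "spin": 0},
    {"gripper": 1, "tx": -0.078, "ty": -0.079, "tz": 0.374, "spin": 0},
  ],
)

```text
clock: 9.6
position: [613.8, 124.8, 79.9]
ee_rot: [-0.058, 0.998, -0.0, 0.001]
contact_force: [-3.2, -2.0, 6.9]
gripper_width: -0.2
```

```bash
python3 plan.py d -.078 -.079 .374 0; python3 -c "
from h import *
s=read_state();print(s['position'],s['contact_force'])"
```

```text
[ 613.34  124.8    77.31 -173.39]
[613.79054015 124.7603684   79.89634275] [-3.16786997 -1.98532797  6.92914349]
```

Emit:
play_rows(
  targets=[
    {"gripper": 1, "tz": 0.005},
    {"gripper": 1, "tz": 0.01},
    {"gripper": 1, "tz": 0.015},
    {"gripper": 1, "tz": 0.02},
    {"gripper": 1, "tz": 0.025},
    {"gripper": 1, "tz": 0.025},
  ],
)

```text
invalid input
```

```bash
python3 plan.py d 0 0 .025 0
```

```text
[ 613.34  124.8    71.06 -173.39]
```

Emit:
play_rows(
  targets=[
    {"gripper": 1, "tx": 0, "ty": 0, "tz": 0.005, "spin": 0},
    {"gripper": 1, "tx": 0, "ty": 0, "tz": 0.01, "spin": 0},
    {"gripper": 1, "tx": 0, "ty": 0, "tz": 0.015, "spin": 0},
    {"gripper": 1, "tx": 0, "ty": 0, "tz": 0.02, "spin": 0},
    {"gripper": 1, "tx": 0, "ty": 0, "tz": 0.025, "spin": 0},
    {"gripper": 1, "tx": 0, "ty": 0, "tz": 0.025, "spin": 0},
  ],
)

```text
clock: 10.35
position: [614.0, 124.8, 76.9]
ee_rot: [-0.059, 0.998, -0.0, 0.002]
contact_force: [-7.2, -1.8, 21.6]
gripper_width: -0.1
```

B now bottoms at tip height 62.9 with 21.6 N, so it is home. Next is A.

```bash
python3 plan.py p 575.7 120.2 71 -173.4
```

```text
[ 0.152 -0.001  0.     0.   ]
```

Emit:
play_rows(
  targets=[
    {"gripper": 1, "tx": 0, "ty": 0, "tz": -0.06, "spin": 0},
    {"gripper": 1, "tx": 0.01, "ty": 0, "tz": -0.09, "spin": 0},
    {"gripper": 1, "tx": 0.15, "ty": 0, "tz": -0.09, "spin": 0},
    {"gripper": 1, "tx": 0.15, "ty": 0, "tz": -0.07, "spin": 0},
    {"gripper": 1, "tx": 0.15, "ty": 0, "tz": -0.04, "spin": 0},
    {"gripper": 1, "tx": 0.15, "ty": 0, "tz": -0.03, "spin": 0},
    {"gripper": 1, "tx": 0.15, "ty": 0, "tz": -0.02, "spin": 0},
    {"gripper": 1, "tx": 0.15, "ty": 0, "tz": -0.01, "spin": 0},
    {"gripper": 1, "tx": 0.15, "ty": 0, "tz": -0.005, "spin": 0},
    {"gripper": 1, "tx": 0.15, "ty": 0, "tz": 0, "spin": 0},
    {"gripper": 1, "tx": 0.15, "ty": 0, "tz": 0, "spin": 0},
  ],
)

```text
clock: 11.72
position: [577.1, 120.9, 76.8]
ee_rot: [-0.059, 0.998, -0.0, 0.001]
contact_force: [-12.6, 0.2, 30.6]
gripper_width: 0.0
```

```bash
python3 plan.py d .15 0 0 0; python3 plan.py p 571.2 157.9 71 -173.4
```

```text
[ 576.09  120.49   71.06 -173.39]
[0.002 0.151 0.    0.   ]
```

A is home too (tip height 62.8, 30.6 N). Next is C.

Emit:
play_rows(
  targets=[
    {"gripper": 1, "tx": 0, "ty": 0, "tz": -0.06, "spin": 0},
    {"gripper": 1, "tx": 0, "ty": 0.01, "tz": -0.09, "spin": 0},
    {"gripper": 1, "tx": 0, "ty": 0.15, "tz": -0.09, "spin": 0},
    {"gripper": 1, "tx": 0, "ty": 0.15, "tz": -0.07, "spin": 0},
    {"gripper": 1, "tx": 0, "ty": 0.15, "tz": -0.04, "spin": 0},
    {"gripper": 1, "tx": 0, "ty": 0.15, "tz": -0.03, "spin": 0},
    {"gripper": 1, "tx": 0, "ty": 0.15, "tz": -0.02, "spin": 0},
    {"gripper": 1, "tx": 0, "ty": 0.15, "tz": -0.01, "spin": 0},
    {"gripper": 1, "tx": 0, "ty": 0.15, "tz": -0.005, "spin": 0},
    {"gripper": 1, "tx": 0, "ty": 0.15, "tz": 0, "spin": 0},
    {"gripper": 1, "tx": 0, "ty": 0.15, "tz": 0, "spin": 0},
  ],
)

```text
clock: 13.1
position: [571.8, 157.3, 76.8]
ee_rot: [-0.058, 0.998, -0.0, 0.0]
contact_force: [-13.5, 0.8, 31.8]
gripper_width: 0.0
```

```bash
python3 plan.py d 0 .15 0 0; python3 plan.py p 592.3 141 170 -173.4
```

```text
[ 571.77  157.74   71.06 -173.39]
[-0.074 -0.076 -0.396  0.   ]
```

Emit:
play_rows(
  targets=[
    {"gripper": 1, "tx": 0, "ty": 0, "tz": -0.06, "spin": 0},
    {"gripper": 1, "tx": 0, "ty": 0, "tz": -0.25, "spin": 0},
    {"gripper": 1, "tx": -0.17, "ty": -0.08, "tz": -0.42, "spin": 0},
    {"gripper": 1, "tx": -0.17, "ty": -0.08, "tz": -0.42, "spin": 0},
    {"gripper": 1, "tx": -0.17, "ty": -0.08, "tz": -0.42, "spin": 0},
  ],
)

```text
clock: 13.72
position: [615.6, 141.9, 174.7]
ee_rot: [-0.057, 0.998, -0.0, -0.001]
contact_force: [-0.7, 0.1, -0.5]
gripper_width: -0.0
```

```bash
python3 plan.py d -.17 -.08 -.42 0
python3 - <<'E'
from h import *
np.set_printoptions(suppress=True,precision=1)
d=grab('wrist','wrist4');P=cloud(d)
img=cv2.imread('pics/wrist4.png')
R=lambda z:proj(d,z)
c=np.array([592.3,141.3]);a=np.radians(6.75)
def w(x,y,z): return [c[0]+x*np.cos(a)-y*np.sin(a),c[1]+x*np.sin(a)+y*np.cos(a),z+8]
for n,p in dict(A=(-19,-19,55),B=(19,-19,55),C=(-19,19,55),X=(19,19,40)).items():
    u,v=proj(d,[w(*p)])[0].astype(int); q=P[v-6:v+7,u-6:u+7].reshape(-1,3); print(n,u,v,np.nanmedian(q,0))
v,u=np.mgrid[0:384,0:512]
uv=proj(d,[w(0,0,30)])[0]
m=(abs(u-uv[0])<115)&(abs(v-uv[1])<75)&(P[...,2]>30)&(P[...,2]<42)
q=P[m];print(cv2.minAreaRect(q[:,:2].astype(np.float32)))
m=(P[...,2]>74.5)&(P[...,2]<84)&(u<150)
q=P[m];print(q.shape,cv2.minAreaRect(q[:,:2].astype(np.float32)))
E
```

```text
[ 616.29  142.76  176.06 -173.39]
A 225 136 [575.4 119.9  63. ]
B 226 188 [613.1 124.3  63.2]
C 279 136 [571.  157.9  63.1]
X 276 183 [608.4 162.   48.7]
((592.4703369140625, 140.73236083984375), (90.21508026123047, 150.688720703125), 6.88749885559082)
(6714, 3) ((589.7539672851562, 2.32611083984375), (167.42242431640625, 17.968399047851562), 5.685715198516846)
```

View pics/wrist4.png

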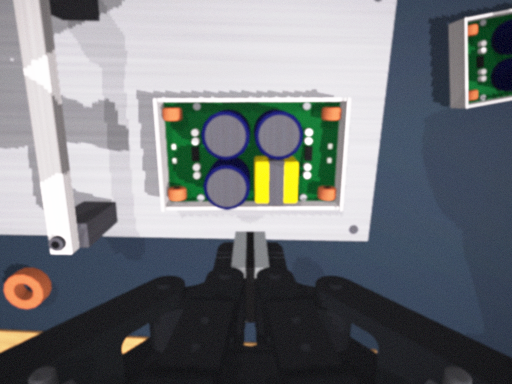

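All three capacitors now read 63.0–63.2, fully home. The module is at (592.4, 140.9), yaw 6.8°. In the plate frame it is about 27 mm off-centre towards +x, leaving only 3 mm to the post. I'll push it sideways with two open fingers against the +x side wall, which also squares it up.

```bash
python3 plan.py p 666.8 148.2 176 -174.5; python3 plan.py p 666.8 148.2 28 -174.5
```

```text
[-0.203 -0.002  0.     0.025]
[-0.203 -0.002  0.592  0.025]
```

Emit:
play_rows(
  targets=[
    {"gripper": -0.2, "tx": -0.1, "ty": 0, "tz": 0, "spin": 0.024},
    {"gripper": -0.2, "tx": -0.2, "ty": 0, "tz": 0, "spin": 0.024},
    {"gripper": -0.2, "tx": -0.204, "ty": 0, "tz": 0.1, "spin": 0.024},
    {"gripper": -0.2, "tx": -0.204, "ty": 0, "tz": 0.3, "spin": 0.024},
    {"gripper": -0.2, "tx": -0.204, "ty": 0, "tz": 0.45, "spin": 0.024},
    {"gripper": -0.2, "tx": -0.204, "ty": 0, "tz": 0.55, "spin": 0.024},
    {"gripper": -0.2, "tx": -0.204, "ty": 0, "tz": 0.59, "spin": 0.024},
    {"gripper": -0.2, "tx": -0.204, "ty": 0, "tz": 0.59, "spin": 0.024},
  ],
)

```text
clock: 14.78
position: [666.2, 148.6, 27.5]
ee_rot: [-0.048, 0.999, -0.001, -0.001]
contact_force: [-0.1, -0.0, 0.7]
gripper_width: 51.3
```

```bash
python3 plan.py d -.204 0 .59 .024
python3 - <<'E'
from h import *
np.set_printoptions(suppress=True,precision=1)
d=grab('wrist','wrist5'); grab('scene','scene5');print(read_state()['gripper_width'])
E
```

```text
[ 666.95  148.63   28.56 -174.47]
51.46352244457588
```

View pics/wrist5.png

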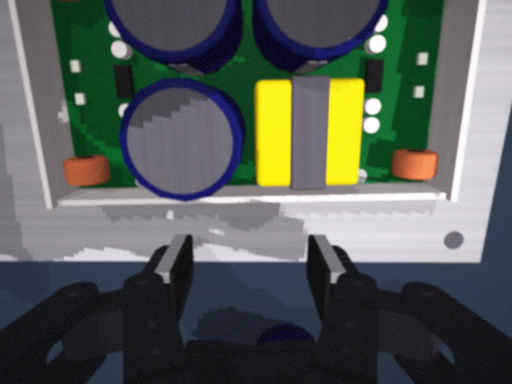

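View pics/scene5.png

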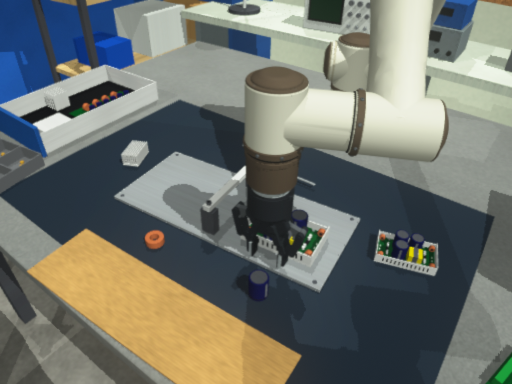

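The fingers stand just outside the side wall, centred on it, with the spare cap clear behind. I'll push 46 mm.

Emit:
play_rows(
  targets=[
    {"gripper": -0.2, "tx": 0.03, "ty": 0, "tz": 0, "spin": 0},
    {"gripper": -0.2, "tx": 0.05, "ty": 0, "tz": 0, "spin": 0},
    {"gripper": -0.2, "tx": 0.07, "ty": 0, "tz": 0, "spin": 0},
    {"gripper": -0.2, "tx": 0.085, "ty": 0, "tz": 0, "spin": 0},
    {"gripper": -0.2, "tx": 0.1, "ty": 0, "tz": 0, "spin": 0},
    {"gripper": -0.2, "tx": 0.115, "ty": 0, "tz": 0, "spin": 0},
    {"gripper": -0.2, "tx": 0.13, "ty": 0, "tz": 0, "spin": 0},
    {"gripper": -0.2, "tx": 0.145, "ty": 0, "tz": 0, "spin": 0},
    {"gripper": -0.2, "tx": 0.16, "ty": 0, "tz": 0, "spin": 0},
    {"gripper": -0.2, "tx": 0.17, "ty": 0, "tz": 0, "spin": 0},
    {"gripper": -0.2, "tx": 0.18, "ty": 0, "tz": 0, "spin": 0},
    {"gripper": -0.2, "tx": 0.18, "ty": 0, "tz": 0, "spin": 0},
  ],
)

```text
clock: 16.38
position: [622.4, 144.5, 29.1]
ee_rot: [-0.048, 0.999, 0.0, 0.0]
contact_force: [4.2, 0.7, 3.5]
gripper_width: 50.9
```

```bash
python3 plan.py d .18 0 0 0
cat > find.py <<'E'
from h import *
np.set_printoptions(suppress=True,precision=1)
C=np.array([578.5,1.]);th=np.radians(5.5)
def toplate(p):
    d=np.asarray(p)[...,:2]-C; return np.stack([d[...,0]*np.cos(th)+d[...,1]*np.sin(th),-d[...,0]*np.sin(th)+d[...,1]*np.cos(th)],-1)
def toworld(x,y): return C+[x*np.cos(th)-y*np.sin(th),x*np.sin(th)+y*np.cos(th)]
def findmod(tag,umax=512,vmax=384,vmin=0):
    d=load(tag);P=cloud(d);v,u=np.mgrid[0:384,0:512]
    q=toplate(P)
    m=(abs(q[...,0])<80)&(abs(q[...,1])<245)&(P[...,2]>30)&(P[...,2]<41)&(u<umax)&(v<vmax)&(v>vmin)
    m=cv2.morphologyEx(m.astype(np.uint8),cv2.MORPH_CLOSE,np.ones((3,3)))
    n,l,s,c=cv2.connectedComponentsWithStats(m)
    k=1+np.argmax(s[1:,4]); pts=q[(l==k)&~np.isnan(q[...,0])]
    print('plate frame:',s[k],cv2.minAreaRect(pts.astype(np.float32)))
E
python3 - <<'E'
from find import *
for n in ('wrist','top'): grab(n,n+'6')
print(toplate(read_state()['position']))
findmod('top6')
E
```

```text
[ 622.16  144.3    28.56 -174.47]
[ 57.5 138.7]
plate frame: [230 170  28  44 198] ((2.1225967407226562, 89.96798706054688), (90.16173553466797, 51.548553466796875), 1.789709448814392)
```

View pics/wrist6.png

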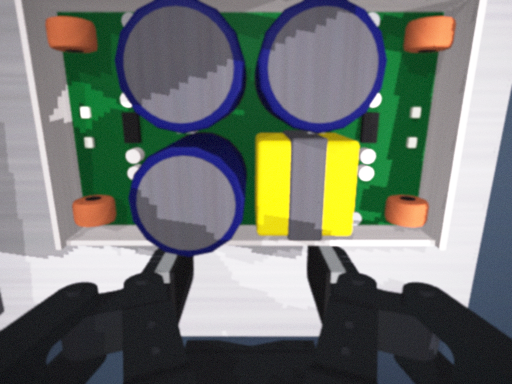

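View pics/top6.png

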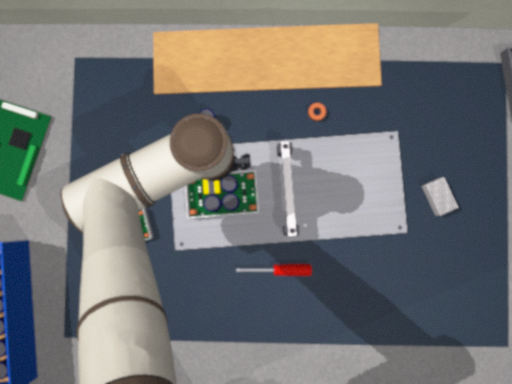

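The module moved without lifting and sits almost centred (plate x ≈ 2). I'll retract, rise, turn 90° and go behind the +y end wall.

Run:
```python
from find import *
from plan import plan
w=toworld(2,252);print(w,plan(*w,150,-84.5))
d=load('top0');print(onplane(d,[[152,238],[146,208],[95,220]],8+30))
```

```text
[556.3 252. ] [ 0.2  0.5 -0.5 -2. ]
[[471.7 282.8  38. ]
 [534.3 297.3  38. ]
 [507.1 405.2  38. ]]
```

Emit:
play_rows(
  targets=[
    {"gripper": -0.2, "tx": -0.04, "ty": 0, "tz": 0, "spin": 0},
    {"gripper": -0.2, "tx": -0.08, "ty": 0, "tz": 0, "spin": 0},
    {"gripper": -0.2, "tx": -0.08, "ty": 0, "tz": -0.2, "spin": 0},
    {"gripper": -0.2, "tx": -0.08, "ty": 0, "tz": -0.44, "spin": 0},
    {"gripper": -0.2, "tx": 0.06, "ty": 0.25, "tz": -0.48, "spin": -0.25},
    {"gripper": -0.2, "tx": 0.2, "ty": 0.5, "tz": -0.48, "spin": -0.5},
    {"gripper": -0.2, "tx": 0.2, "ty": 0.5, "tz": -0.48, "spin": -0.75},
    {"gripper": -0.2, "tx": 0.2, "ty": 0.5, "tz": -0.48, "spin": -1},
    {"gripper": -0.2, "tx": 0.2, "ty": 0.5, "tz": -0.48, "spin": -1},
  ],
)

```text
clock: 17.6
position: [559.7, 263.8, 147.7]
ee_rot: [-0.427, 0.904, -0.0, -0.001]
contact_force: [-1.2, -0.8, 0.1]
gripper_width: 50.9
```

```bash
python3 plan.py d .2 .5 -.48 -1; python3 plan.py p 556.3 252 30 -84.5;python3 - <<'E'
from find import *
grab('wrist','wrist7'); findmod('wrist7')
E
```

```text
[ 560.36  263.9   148.56 -129.47]
[ 0.047 -0.018  0.474 -0.999]
plate frame: [  56    0  194  186 1924] ((3.5959510803222656, 167.61404418945312), (97.96638488769531, 98.94279479980469), 86.03878784179688)
```

View pics/wrist7.png

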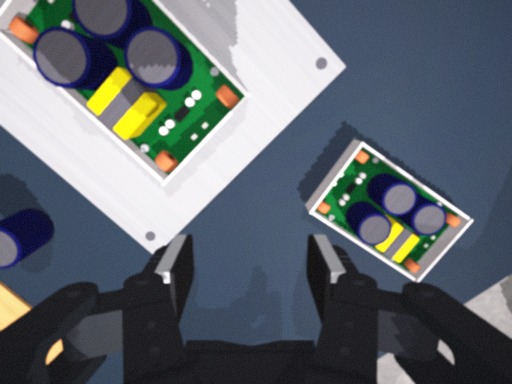

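Emit:
play_rows(
  targets=[
    {"gripper": -0.2, "tx": 0.047, "ty": -0.02, "tz": 0, "spin": -0.25},
    {"gripper": -0.2, "tx": 0.047, "ty": -0.02, "tz": 0, "spin": -0.5},
    {"gripper": -0.2, "tx": 0.047, "ty": -0.02, "tz": 0, "spin": -0.75},
    {"gripper": -0.2, "tx": 0.047, "ty": -0.02, "tz": 0, "spin": -1},
    {"gripper": -0.2, "tx": 0.047, "ty": -0.02, "tz": 0, "spin": -1},
    {"gripper": -0.2, "tx": 0.047, "ty": -0.02, "tz": 0, "spin": -1},
  ],
)

```text
clock: 18.4
position: [556.8, 251.3, 148.3]
ee_rot: [0.739, -0.674, -0.0, 0.0]
contact_force: [-0.8, 0.2, -1.1]
gripper_width: 51.2
```

```bash
python3 plan.py d .047 -.02 0 -1
python3 - <<'E'
from find import *
d=grab('wrist','wrist8'); findmod('wrist8'); print(toplate(read_state()['position']))
E
```

```text
[556.75 251.65 148.56 -84.47]
plate frame: [ 181    0  139  144 1623] ((4.168983459472656, 168.08482360839844), (95.12620544433594, 92.82311248779297), 0.35479721426963806)
[  2.4 251.3]
```

View pics/wrist8.png

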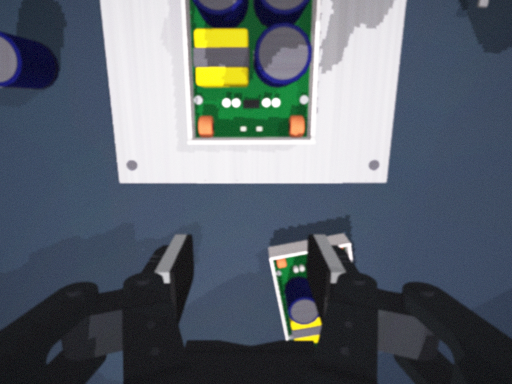

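```bash
python3 - <<'E'
from find import *
d=load('wrist8')
print(toplate(onplane(d,[[188,144],[312,144]],38)), onplane(d,[[270,248],[352,244]],38)[:, :2], toplate(onplane(d,[[119,183],[387,183]],8)))
E
python3 plan.py p 556.8 243 28 -84.5
```

```text
[[ 46.1 214.3]
 [-41.6 214.5]] [[537.3 292.6]
 [475.1 283.3]] [[ 109.9  249.8]
 [-110.1  250.1]]
[0.034 0.003 0.482 0.001]
```

Module: plate x ≈ 2.2, rear face at y = 214.4, square to the plate. The plate corners come out at (±110, 250), which confirms the frame. I'll descend behind it and push partway.

Emit:
play_rows(
  targets=[
    {"gripper": -0.2, "tx": 0.034, "ty": 0, "tz": 0.15, "spin": 0},
    {"gripper": -0.2, "tx": 0.034, "ty": 0, "tz": 0.35, "spin": 0},
    {"gripper": -0.2, "tx": 0.034, "ty": 0, "tz": 0.45, "spin": 0},
    {"gripper": -0.2, "tx": 0.034, "ty": 0, "tz": 0.48, "spin": 0},
    {"gripper": -0.2, "tx": 0.06, "ty": 0, "tz": 0.48, "spin": 0},
    {"gripper": -0.2, "tx": 0.08, "ty": 0, "tz": 0.48, "spin": 0},
    {"gripper": -0.2, "tx": 0.1, "ty": 0, "tz": 0.48, "spin": 0},
    {"gripper": -0.2, "tx": 0.12, "ty": 0, "tz": 0.48, "spin": 0},
    {"gripper": -0.2, "tx": 0.14, "ty": 0, "tz": 0.48, "spin": 0},
  ],
)

```text
clock: 19.58
position: [561.3, 218.1, 29.7]
ee_rot: [0.741, -0.672, 0.0, -0.002]
contact_force: [-0.1, 4.5, 1.2]
gripper_width: 51.0
```

```bash
python3 plan.py d .14 0 .48 0
python3 - <<'E'
from find import *
d=grab('wrist','wrist9'); print(toplate(read_state()['position']),read_state()['contact_force'])
E
```

```text
[560.12 216.81  28.56 -84.47]
[  3.6 217.2] [-1.1  3.4  3. ]
```

View pics/wrist9.png

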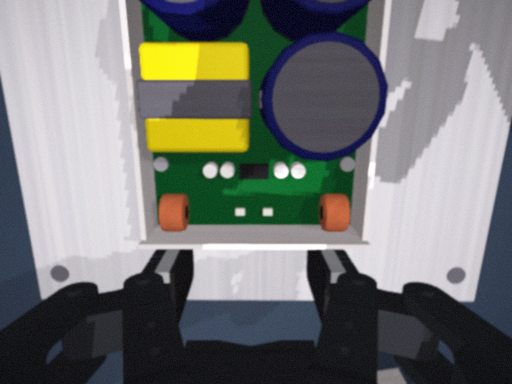

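The fingers touch the end wall evenly with 4.5 N, at columns 193 and 307 against a tray spanning 142–367. I'll push on.

Emit:
play_rows(
  targets=[
    {"gripper": -0.2, "tx": 0.025, "ty": 0, "tz": 0, "spin": 0},
    {"gripper": -0.2, "tx": 0.05, "ty": 0, "tz": 0, "spin": 0},
    {"gripper": -0.2, "tx": 0.075, "ty": 0, "tz": 0, "spin": 0},
    {"gripper": -0.2, "tx": 0.1, "ty": 0, "tz": 0, "spin": 0},
    {"gripper": -0.2, "tx": 0.125, "ty": 0, "tz": 0, "spin": 0},
    {"gripper": -0.2, "tx": 0.15, "ty": 0, "tz": 0, "spin": 0},
    {"gripper": -0.2, "tx": 0.175, "ty": 0, "tz": 0, "spin": 0},
    {"gripper": -0.2, "tx": 0.2, "ty": 0, "tz": 0, "spin": 0},
    {"gripper": -0.2, "tx": 0.225, "ty": 0, "tz": 0, "spin": 0},
    {"gripper": -0.2, "tx": 0.25, "ty": 0, "tz": 0, "spin": 0},
    {"gripper": -0.2, "tx": 0.27, "ty": 0, "tz": 0, "spin": 0},
    {"gripper": -0.2, "tx": 0.28, "ty": 0, "tz": 0, "spin": 0},
  ],
)

```text
clock: 21.12
position: [568.2, 148.4, 29.6]
ee_rot: [0.741, -0.672, 0.001, -0.002]
contact_force: [-0.6, 6.1, 4.4]
gripper_width: 51.1
```

```bash
python3 plan.py d .28 0 0 0
python3 - <<'E'
from find import *
d=grab('wrist','wrist10');grab('top','top10'); print(toplate(read_state()['position']),read_state()['contact_force'])
findmod('top10')
E
```

```text
[566.86 147.14  28.56 -84.47]
[  3.9 147.5] [0.8 4.8 3.5]
plate frame: [227 168  55   5  61] ((47.160526275634766, 66.42808532714844), (2.596463918685913, 114.2281494140625), 0.14045141637325287)
```

View pics/wrist10.png

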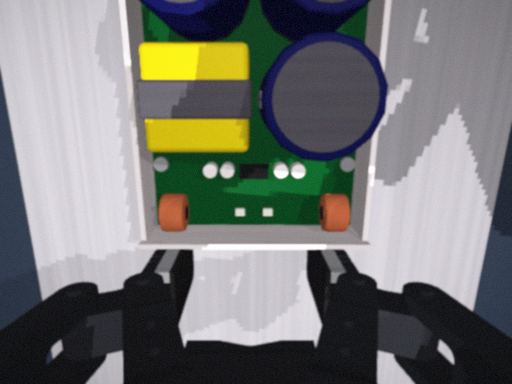

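View pics/top10.png

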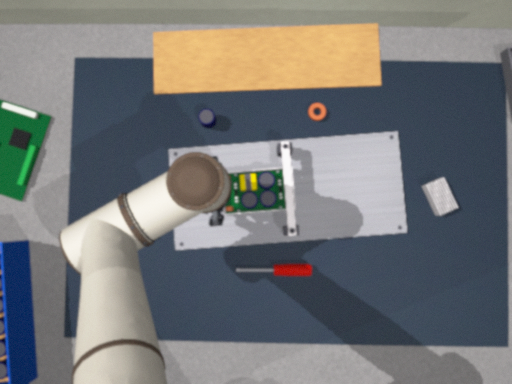

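The module keeps square and centred (+x wall at plate x = 47, so centre about 2 and clear of the posts). I'll push on under the bar, stopping before the gripper reaches it.

Emit:
play_rows(
  targets=[
    {"gripper": -0.2, "tx": 0.03, "ty": 0, "tz": 0, "spin": 0},
    {"gripper": -0.2, "tx": 0.06, "ty": 0, "tz": 0, "spin": 0},
    {"gripper": -0.2, "tx": 0.09, "ty": 0, "tz": 0, "spin": 0},
    {"gripper": -0.2, "tx": 0.12, "ty": 0, "tz": 0, "spin": 0},
    {"gripper": -0.2, "tx": 0.15, "ty": 0, "tz": 0, "spin": 0},
    {"gripper": -0.2, "tx": 0.18, "ty": 0, "tz": 0, "spin": 0},
    {"gripper": -0.2, "tx": 0.21, "ty": 0, "tz": 0, "spin": 0},
    {"gripper": -0.2, "tx": 0.24, "ty": 0, "tz": 0, "spin": 0},
    {"gripper": -0.2, "tx": 0.27, "ty": 0, "tz": 0, "spin": 0},
    {"gripper": -0.2, "tx": 0.3, "ty": 0, "tz": 0, "spin": 0},
    {"gripper": -0.2, "tx": 0.33, "ty": 0, "tz": 0, "spin": 0},
    {"gripper": -0.2, "tx": 0.36, "ty": 0, "tz": 0, "spin": 0},
  ],
)

```text
clock: 22.72
position: [576.7, 58.6, 29.6]
ee_rot: [0.741, -0.672, 0.001, -0.002]
contact_force: [-0.0, 6.7, 5.2]
gripper_width: 51.2
```

```bash
python3 plan.py d .36 0 0 0
python3 - <<'E'
from find import *
d=grab('wrist','wrist11');grab('top','top11'); print(toplate(read_state()['position']),read_state()['contact_force'])
E
```

```text
[575.53  57.56  28.56 -84.47]
[ 3.3 56.6] [0.8 3.3 1.6]
```

View pics/wrist11.png

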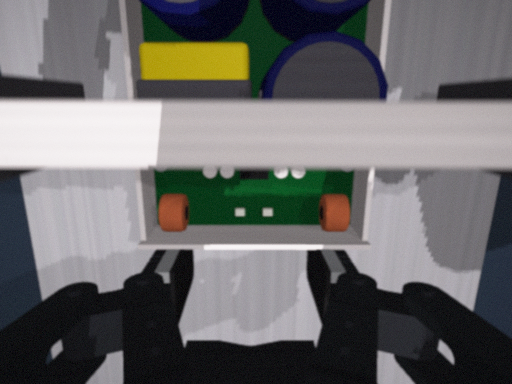

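View pics/top11.png

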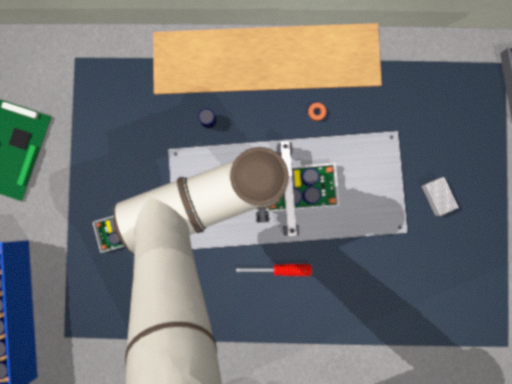

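The front half is through; bridge and posts are untouched. Module centre is about y = −29. I'll back off, rise well over the bridge and move above pocket_2.

Run:
```python
from find import *
from plan import plan
w=toworld(2.2,-84);print(w,plan(*w,170,-84.5))
```

```text
[588.7 -82.4] [ 0.6  0.  -0.6  0. ]
```

Emit:
play_rows(
  targets=[
    {"gripper": -0.2, "tx": -0.06, "ty": 0, "tz": 0, "spin": 0},
    {"gripper": -0.2, "tx": -0.08, "ty": 0, "tz": -0.05, "spin": 0},
    {"gripper": -0.2, "tx": -0.08, "ty": 0, "tz": -0.25, "spin": 0},
    {"gripper": 0.75, "tx": -0.08, "ty": 0, "tz": -0.48, "spin": 0},
    {"gripper": 0.75, "tx": -0.06, "ty": 0, "tz": -0.57, "spin": 0},
    {"gripper": 0.75, "tx": 0.1, "ty": 0, "tz": -0.57, "spin": 0},
    {"gripper": 0.75, "tx": 0.3, "ty": 0, "tz": -0.57, "spin": 0},
    {"gripper": 0.75, "tx": 0.5, "ty": 0, "tz": -0.57, "spin": 0},
    {"gripper": 0.75, "tx": 0.564, "ty": 0.004, "tz": -0.57, "spin": 0},
    {"gripper": 0.75, "tx": 0.564, "ty": 0.004, "tz": -0.57, "spin": 0},
    {"gripper": 0.75, "tx": 0.564, "ty": 0.004, "tz": -0.57, "spin": 0},
  ],
)

```text
clock: 24.2
position: [588.1, -81.8, 171.2]
ee_rot: [0.741, -0.672, -0.0, 0.0]
contact_force: [-0.7, -0.0, 0.5]
gripper_width: 10.6
```

```bash
python3 plan.py d .564 .004 -.57 0
python3 - <<'E'
from find import *
d=grab('wrist','wrist12');print(toplate(read_state()['position']),read_state()['position'],read_state()['gripper_width'])
P=cloud(d);cv2.imwrite('pics/w12d.png',(np.clip(np.nan_to_num(P[...,2]),0,80)*3).astype(np.uint8))
findmod('wrist12')
E
```

```text
[588.11 -82.88 171.06 -84.47]
[  1.6 -83.2] [588.1 -81.6 171.1] 10.538886212532043
plate frame: [ 192  159  114  110 1520] ((2.6134033203125, -56.513431549072266), (90.22627258300781, 95.93439483642578), 0.2865082919597626)
```

View pics/wrist12.png

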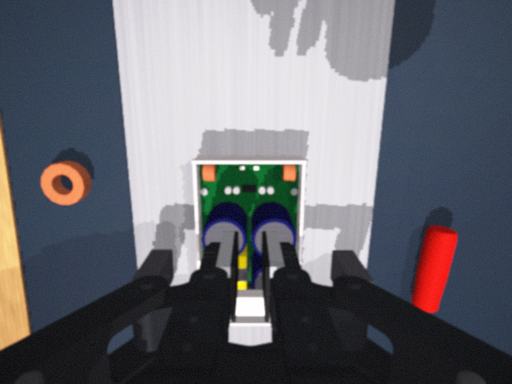

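The module's front wall sits at plate y = −104.5 and x = 2.6, so pocket_2 is centred at y ≈ −84.5. I'll lower the nearly shut fingers into it.

Emit:
play_rows(
  targets=[
    {"gripper": 0.75, "tx": 0.005, "ty": -0.003, "tz": 0.15, "spin": 0},
    {"gripper": 0.75, "tx": 0.005, "ty": -0.003, "tz": 0.3, "spin": 0},
    {"gripper": 0.75, "tx": 0.005, "ty": -0.003, "tz": 0.4, "spin": 0},
    {"gripper": 0.75, "tx": 0.005, "ty": -0.003, "tz": 0.44, "spin": 0},
    {"gripper": 0.75, "tx": 0.005, "ty": -0.003, "tz": 0.46, "spin": 0},
    {"gripper": 0.75, "tx": 0.005, "ty": -0.003, "tz": 0.48, "spin": 0},
    {"gripper": 0.75, "tx": 0.005, "ty": -0.003, "tz": 0.5, "spin": 0},
    {"gripper": 0.75, "tx": 0.005, "ty": -0.003, "tz": 0.512, "spin": 0},
    {"gripper": 0.75, "tx": 0.005, "ty": -0.003, "tz": 0.512, "spin": 0},
  ],
)

```text
clock: 25.38
position: [589.0, -84.1, 43.0]
ee_rot: [0.74, -0.672, -0.0, 0.0]
contact_force: [0.2, -0.4, -0.4]
gripper_width: 11.1
```

```bash
python3 plan.py d .005 -.003 .512 0
python3 - <<'E'
from find import *
d=grab('wrist','wrist13');grab('scene','scene13');print(toplate(read_state()['position']),read_state()['position'],read_state()['contact_force'])
E
```

```text
[588.98 -84.05  43.06 -84.47]
[  2.5 -85.7] [589.2 -84.1  43.2] [ 0.7 -0.6  0.1]
```

View pics/wrist13.png

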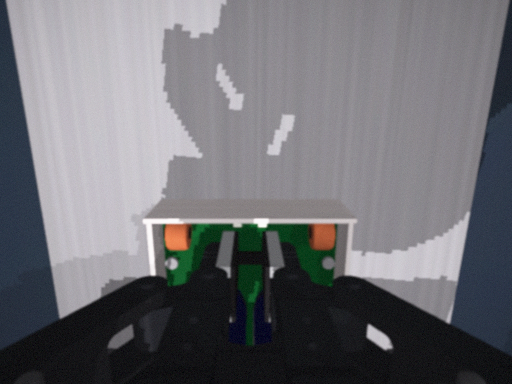

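View pics/scene13.png

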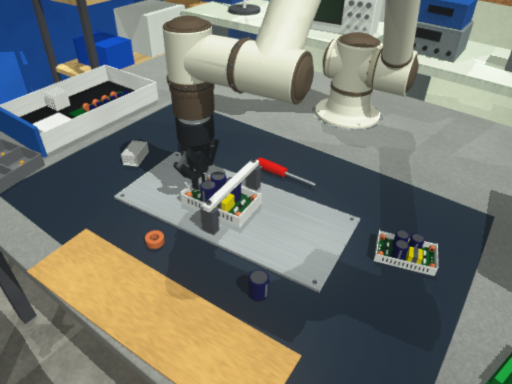

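The fingers are in the pocket between front wall and cans with no contact force. I'll drag the module −y by about 100 mm.

Emit:
play_rows(
  targets=[
    {"gripper": 0.75, "tx": 0.015, "ty": 0, "tz": 0, "spin": 0},
    {"gripper": 0.75, "tx": 0.03, "ty": 0, "tz": 0, "spin": 0},
    {"gripper": 0.75, "tx": 0.06, "ty": 0, "tz": 0, "spin": 0},
    {"gripper": 0.75, "tx": 0.09, "ty": 0, "tz": 0, "spin": 0},
    {"gripper": 0.75, "tx": 0.13, "ty": 0, "tz": 0, "spin": 0},
    {"gripper": 0.75, "tx": 0.17, "ty": 0, "tz": 0, "spin": 0},
    {"gripper": 0.75, "tx": 0.21, "ty": 0, "tz": 0, "spin": 0},
    {"gripper": 0.75, "tx": 0.25, "ty": 0, "tz": 0, "spin": 0},
  ],
)

```text
clock: 26.48
position: [595.2, -146.4, 43.2]
ee_rot: [0.74, -0.672, -0.0, -0.0]
contact_force: [-0.8, 5.5, 2.4]
gripper_width: 10.9
```

```bash
python3 plan.py d .25 0 0 0
python3 - <<'E'
from find import *
d=grab('wrist','wrist14');grab('scene','scene14');print(toplate(read_state()['position']),read_state()['position'],read_state()['contact_force'])
E
```

```text
[ 595.   -146.26   43.06  -84.47]
[   2.4 -149.4] [ 595.2 -147.5   43.1] [-0.5  0.  -0.2]
```

View pics/wrist14.png

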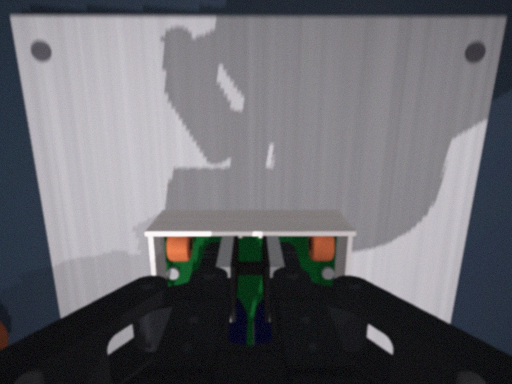

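View pics/scene14.png

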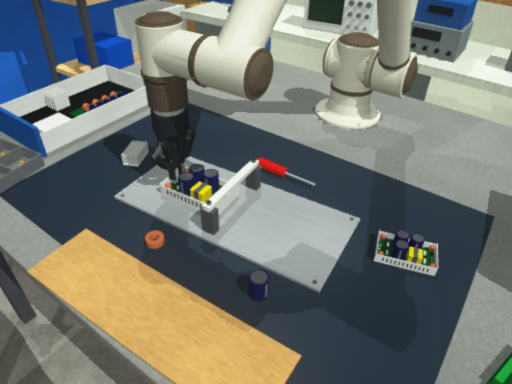

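It follows squarely (centre about y = −87). Another 45 mm.

Emit:
play_rows(
  targets=[
    {"gripper": 0.75, "tx": 0.03, "ty": 0, "tz": 0, "spin": 0},
    {"gripper": 0.75, "tx": 0.06, "ty": 0, "tz": 0, "spin": 0},
    {"gripper": 0.75, "tx": 0.09, "ty": 0, "tz": 0, "spin": 0},
    {"gripper": 0.75, "tx": 0.12, "ty": 0, "tz": 0, "spin": 0},
    {"gripper": 0.75, "tx": 0.15, "ty": 0, "tz": 0, "spin": 0},
    {"gripper": 0.75, "tx": 0.17, "ty": 0, "tz": 0, "spin": 0},
    {"gripper": 0.75, "tx": 0.18, "ty": 0, "tz": 0, "spin": 0},
    {"gripper": 0.75, "tx": 0.165, "ty": 0, "tz": 0, "spin": 0},
    {"gripper": 0.75, "tx": 0.16, "ty": 0, "tz": 0, "spin": 0},
    {"gripper": 0.75, "tx": 0.16, "ty": 0, "tz": -0.08, "spin": 0},
    {"gripper": 0.75, "tx": 0.16, "ty": 0, "tz": -0.3, "spin": 0},
    {"gripper": 0.75, "tx": 0.16, "ty": 0, "tz": -0.5, "spin": 0},
  ],
)

```text
clock: 28.08
position: [598.8, -186.3, 169.4]
ee_rot: [0.74, -0.672, 0.0, 0.0]
contact_force: [1.5, 0.7, -0.2]
gripper_width: 10.4
```

```bash
python3 plan.py d .16 0 -.5 0
python3 - <<'E'
from find import *
d=grab('wrist','wrist15');print(toplate(read_state()['position']),read_state()['position'],read_state()['contact_force'])
E
```

```text
[ 598.85 -186.08  168.06  -84.47]
[   6.  -189.9] [ 602.7 -187.4  177.9] [ 2.5 -0.9  5.8]
```

Emit:
play_rows(
  targets=[
    {"gripper": 0.75, "tx": 0, "ty": 0, "tz": -0.1, "spin": 0},
    {"gripper": 0.75, "tx": 0.2, "ty": 0, "tz": -0.2, "spin": 0},
    {"gripper": 0.75, "tx": 0.4, "ty": 0, "tz": -0.2, "spin": 0},
    {"gripper": 0.75, "tx": 0.6, "ty": 0, "tz": -0.2, "spin": 0},
    {"gripper": 0.75, "tx": 0.8, "ty": 0, "tz": -0.2, "spin": 0},
    {"gripper": 0.75, "tx": 0.8, "ty": 0, "tz": -0.2, "spin": 0},
    {"gripper": 0.75, "tx": 0.8, "ty": 0, "tz": -0.2, "spin": 0},
    {"gripper": 0.75, "tx": 0.8, "ty": 0, "tz": -0.2, "spin": 0},
  ],
)

```text
clock: 29.12
position: [618.4, -383.9, 218.3]
ee_rot: [0.741, -0.672, -0.0, 0.0]
contact_force: [0.7, 0.5, 0.1]
gripper_width: 10.8
```

```bash
python3 plan.py d .8 0 -.2 0
python3 - <<'E'
from find import *
grab('top','top16');grab('scene','scene16');s=read_state();print(s['position'],s['contact_force'])
findmod('top16')
d=load('top16');P=cloud(d);P0=cloud(load('top0'));v,u=np.mgrid[0:384,0:512]
def ext(P,a,b,c,e,z,name):
    q=P[(u>a)&(u<b)&(v>c)&(v<e)&(P[...,2]>z)]; print(name,q[:,:2].mean(0),cv2.minAreaRect(q[:,:2].astype(np.float32)))
for X in (P0,P):
    ext(X,195,220,105,130,15,'spare');ext(X,305,330,100,125,6,'choke');ext(X,230,316,258,282,6,'driver');ext(X,270,305,132,245,70,'bridge')
ext(P,415,465,170,222,15,'hs'); 
q=P[170:222,415:465]; print('hs z',np.nanpercentile(q[...,2],98))
d=load('wrist15');P=cloud(d);findmod('wrist15')
E
```

```text
[ 618.11 -385.15  218.06  -84.47]
[ 618.5 -383.9  218.6] [0.1 0.6 0.1]
plate frame: [311 159  77  49 466] ((2.8724136352539062, -130.18980407714844), (90.40200805664062, 152.0867462158203), 0.09381135553121567)
spare [727.1 173.2] ((728.7279663085938, 173.68008422851562), (32.81643295288086, 31.183996200561523), 1.199986457824707)
choke [749.6 -60.6] ((749.8084106445312, -61.055870056152344), (36.64406967163086, 36.872314453125), 46.583953857421875)
driver [409.5   4.5] ((406.4165954589844, 32.09912872314453), (46.43961715698242, 165.97242736816406), 2.2150931358337402)
bridge [577.4   2.1] ((578.1635131835938, 1.8538398742675781), (188.24761962890625, 19.79620933532715), 3.969261646270752)
spare [727.  173.1] ((729.0885009765625, 173.7941436767578), (33.59172821044922, 31.058862686157227), 5.223765850067139)
choke [749.8 -60.6] ((750.2518310546875, -60.882057189941406), (36.6013298034668, 36.28263854980469), 89.43565368652344)
driver [409.6   4.6] ((413.8480224609375, 28.240921020507812), (33.01354217529297, 156.97787475585938), 1.0073097944259644)
bridge [577.6   2.1] ((578.3115234375, -0.15373992919921875), (188.81382751464844, 20.75675392150879), 5.529693126678467)
hs [ 555.7 -244.4] ((549.7470703125, -237.97659301757812), (76.26371765136719, 221.6588592529297), 13.372598648071289)
hs z 573.6759177044406
plate frame: [ 192  164  115  105 1580] ((2.6796188354492188, -160.7987823486328), (90.32594299316406, 90.68598937988281), 0.42715737223625183)
```

View pics/top16.png

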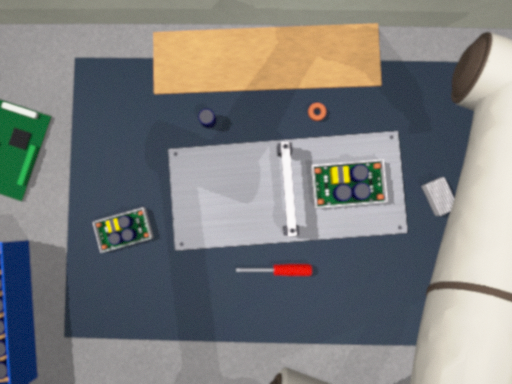

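View pics/scene16.png

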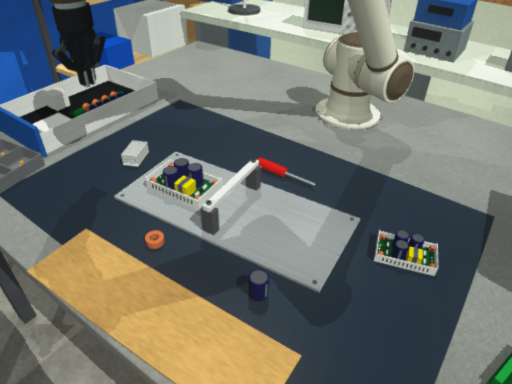

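```bash
python3 -c "
from bench import *
print(job_done())"
```

```text
the job is handed in; nothing more can be done
None
```

The job is done and handed in at about 29 s on the robot's clock (limit 72 s).

- **Heat sink:** I moved it first, and it stands upright on the bench off the −y end of the plate, at about (570, −324).
- **Capacitors:** all three stood proud (A about 2.5 mm, B about 4.5 mm, C about 1.5 mm). I pressed each to its stop with 22–32 N. Before the slide their tops measured 63.0–63.2 mm above the bench, against 63 mm for fully home.
- **Module:** I centred it with a sideways push, pushed it flat under the bar, then drew it out from pocket_2. At the last check it was square on the plate at plate x ≈ 3, y ≈ −130, so its near end is about 47 mm clear of the bar.
- **Other items:** comparing the top view before and after, the bridge, spare capacitor, choke and screwdriver were unmoved within measurement noise (under 0.3 mm in mean position). Contact force on the free gripper read about zero at hand-in.

**Checks that disagreed or were incomplete:**
- Just after the fingers left pocket_2, one reading was off: about 6 N, and 10 mm higher than commanded. I put it down to the arm settling. The next reading and the pictures were normal, and the module had not moved.
- My last depth check of the heat sink was spoiled by the arm being in view. I confirmed by eye in both final pictures that it is still standing.
- I did not measure the capacitor heights again after the slide.

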